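Tip the spent capsules into the hopper

ROBOT

A 6-joint arm with a two-finger parallel gripper is mounted at the origin on the work surface. World frame = base frame: x ahead of the robot, y to its left, z up, the work surface at z = 0. Lengths are in m, angles in rad, forces in N, time in s.
With the tool pointing down it reaches from about 0.25 to 0.775 m from the base axis. Payload 4 kg.
Tool frame: the origin (TCP) lies on the centre line of the jaws, within the pads' length; the fingertips stand 19 mm ahead of it and the grasp point (between the pads) is the TCP; z points along the fingers, y is the line along which they close (so a half turn about z gives the same grasp; the last joint's range is limited). The gripper opens to 85 mm and grips with 20 to 120 N. Pads are 22 mm wide; open, the fingers measure 114 mm over their backs; the gripper's body (76 mm by 85 mm) begins 54 mm behind the grasp point. The pads swing forward as they close: fully open they stand 13 mm farther back than shut.
Start: joints at [-1.399, 0.087, 1.371, -0, 1.684, -0.103], TCP at [0.149, -0.529, 0.25] pointing down, gripper open.
Joint ranges: [-3.1, 3.1], [-0.76, 2.03], [0.27, 2.55], [-1.08, 4.22], [0.17, 2.65], [-2.57, 2.57]. Speed limits (rad/s): [2.79, 2.79, 3.14, 3.14, 3.14, 3.14].

INTERFACE

Orientations are given as a unit quaternion [w, x, y, z].
In Python, from bench import r, capture, calibration, order gives the robot as it stands.
- The arm moves only by the tool play_rows, never from a script. Its argument "moves" is a list of rows, each an object of numbers: "jaw": the finger opening in mm, from 0 to 85.4; "x", "y", "z": the shift along the tool's x, y, z in mm; "ax", "ay", "az": the turn, a rotation vector about the tool's x, y, z in rad. A call has 1 to 10 rows; each row shifts and turns the commanded pose from where the row before left it, along the tool's axes as they then stand; what a row does not reach is not made up. A row lasts 1/12 s, in which the tool goes at most 41.7 mm and 7.16 degrees, less where a joint would pass 70% of its speed; a pose out of reach is approached as far as the arm can. A call is refused whole if a number of a shift passes 41.7 or a number of a turn 0.125, either way. A call with a gripper value outside its range is refused whole. The fingers move at their own pace and stop on an object; "grip_force" is the grip in N (left out, the last holds). Time passes only in rows, so rows that do not move let the fingers close. It gives the time, the measured TCP pose, the force, the opening and the grip force at its end, in the units of the state.
- r.read_state(): the state, without advancing time (a new reading comes with each control period).
- capture(name): name is "scene" or "top"; returns the picture (420x560x3 uint8, red, green, blue); there is no depth.
- calibration(name): a dict with "mtx" (3x3 intrinsics, pixels), "extrinsics" (4x4, takes a point from camera to world coordinates). Camera axes: x right, y up, looking along -z (the intrinsics and any distortion apply to the point x, -y, -z); pixel columns grow to the right and rows downward; lengths in m; the calibration is good to about 2 mm. A picture is of the moment at which its call begins. calibration takes no time and is no camera call.
- order.finish_job(): hands the job in; it is judged then, once.
The state is a dict: "time": time; "joint_pos": joint angles; "qd": joint speeds; "tau": joint torques, N m; "tcp_pos": TCP position; "tool_rot": TCP orientation; "contact_force": force on the tool from outside, world axes, zero at the start; "wrist_torque": the same for the moment, N m; "width": opening from 0.0 (shut) to 1.0 (fully open); "finger_force": force on a finger pad.
Only numpy, scipy, OpenCV 4.12 (cv2) and the standard library are available. Lean on these libraries where they do the work, as an engineer would, in place of code of your own. Each camera call takes 0.05 s, during which the arm holds its last target. There are 200 camera calls.

TASK

The black tray of the tipping station is full of spent coffee capsules. Swing the locking pawl clear by its red peg, tip the tray with its yellow bar so that every capsule ends up in the green hopper, then bring the empty tray back down fully level. Leave the bowl, jars, mug, spoon and sample tray around it where they are.

Things in the scene. Friction and masses are not known exactly. Their poses are not given: they have to be found in the camera images.
- station: Fixed tipping station: dark base plate (470 x 240 x 8 mm, station x -270 to +200) with a pawl, a hinged black tray and a green hopper in a row. Origin on the table below the middle of the tray's hinge axis. +x is the pour direction (pawl, tray, hopper), +y to the left of it, z up. Upright hinge cheeks at y +-102 mm, 126 mm high.
- hopper_in (a point): Centre of the green hopper's inner floor, 12 mm over the table; axes as the station's. The hopper is an open box 200 x 200 mm outside (station x 0 to 200, y -100 to 100 mm), walls 4 mm; rim over the table: 85 mm at the tray side, 95 mm at the sides, 145 mm at the far wall.
- tray_hinge (a point): Fixed point, middle of the tray's hinge axis, which runs along station y at station x 0, 110 mm over the table. Level, the black tray reaches from 159 mm behind it (rear wall) to 15 mm ahead (open pouring lip), floor at hinge height, 160 mm wide; side and rear walls 34 mm high, 4 mm thick, no front wall.
- tray (a joint): Tilt of the tray, rad: 0 = level on its rest (start); grows as its rear rises and it pours into the hopper; stop at 1.35. Tray about 0.45 kg. The hinge is stiff (0.5 N m friction): the tray stays at whatever angle it is left, so it must be brought back down. A push of about 5 to 10 N on the yellow bar moves it. At 0 the pawl blocks it until swung clear.
- tray_bar (a point): Middle of the tray's yellow cross bar: round, 16 mm thick, along station y, free 75 mm either side, on two steel legs. Tray level: 120 mm behind and 110 mm above the hinge (220 mm over the table). It moves with the tray on a 163 mm circle about the hinge, over the top, to 81 mm ahead at the stop. Push it towards the hopper to tip the tray, from the hopper side to bring it back.
- pawl_pivot (a point): Fixed point on the pawl's upright pivot axis, at station x -205, y 0, on a post 117 mm high (36 x 50 mm) behind the tray; 119 mm over the table.
- pawl (a joint): Angle of the steel locking pawl about its upright pivot, rad: near 0 (start 0 to 0.15) its blade lies over a tab on the tray's rear wall and locks the tray; the tray is free above about 0.65; stop at 1.3. Stays where it is left; about 1 N at the peg turns it.
- pawl_peg (a point): Top centre of the red upright peg on the pawl's tail: 14 mm thick, top 171 mm and foot 127 mm over the table, 45 mm from the pivot. At pawl angle a it stands at station x = -205 - 45 cos a, y = 45 sin a (mm): locked, straight behind the pivot; push it towards station +y to swing the pawl clear.
- capsule0: Spent coffee capsule (copper), a small truncated cone 28 mm high with a 37 mm flange, about 15 g. Starts on its flange in the tray. Origin at its middle; z along its axis.
- capsule1: Spent coffee capsule (blue), a small truncated cone 28 mm high with a 37 mm flange, about 15 g. Starts on its flange in the tray. Origin at its middle; z along its axis.
- capsule2: Spent coffee capsule (green), a small truncated cone 28 mm high with a 37 mm flange, about 15 g. Starts on its flange in the tray. Origin at its middle; z along its axis.
- capsule3: Spent coffee capsule (brass), a small truncated cone 28 mm high with a 37 mm flange, about 15 g. Starts on its flange in the tray. Origin at its middle; z along its axis.
- capsule4: Spent coffee capsule (red), a small truncated cone 28 mm high with a 37 mm flange, about 15 g. Starts on its flange in the tray. Origin at its middle; z along its axis.
- capsule5: Spent coffee capsule (dark grey), a small truncated cone 28 mm high with a 37 mm flange, about 15 g. Starts on its flange in the tray. Origin at its middle; z along its axis.
- bowl_a: White cupping bowl, 90 mm across, 62 mm high. Stands beside the station; to be left alone. Origin under its centre.
- jar_a: Amber sample jar, 60 mm across, 90 mm high, beside the hopper; to be left alone. Origin under its centre.
- jar_b: Green sample jar, 60 mm across, 90 mm high, on the robot's side of the station; to be left alone. Origin under its centre.
- spoon: Steel tasting spoon with a wooden handle, lying on the table; to be left alone. Origin under its centre.
- mug: Blue mug, 80 mm across, 90 mm high; to be left alone. Origin under its centre.
- sample_tray: Low black sample tray, 160 x 110 x 25 mm, loose on the table; to be left alone. Origin under its centre.

How it is judged:
By the outcome, as a careful person would: the job done as asked, in the order asked, and still so for the second after the job is handed in, with the robot touching nothing.
It also fails if it takes over 61 s, if anything falls off the work surface, if the arm or the gripper's body presses on something with over 40 N, if the wrist force passes 120 N, or if a joint passes its speed limit or range.

## Working session

There is one attempt and no reset: what is moved stays moved. The work goes in short steps, Python scripts to look and compute and a tool call to move; the robot and the scene stay as the last step left them, time stands still between calls to the robot, and variables do not carry over. Pictures are saved under pics/ and viewed, at most 10 in all, crops included, and the job is handed in when it is done.

Besides the shell and the picture viewer there is one more tool, called after "Request:" by a JSON object that holds its "name" and its "arguments". play_rows: Moves the arm, as the interface text tells. Its arguments: {"type":"object","properties":{"moves":{"type":"array"},"grip_force":{"type":"number"}},"required":["moves"]}

```bash
mkdir -p pics
python3 - <<'E'
from bench import r,capture,calibration
import cv2
for n in("scene","top"):
    cv2.imwrite(f"pics/{n}0.png",cv2.resize(capture(n)[:,:,::-1],(800,600)))
    c=calibration(n);print(n,c)
print(r.read_state())
E
```

```text
scene {'mtx': array([[487.18630338,   0.        , 274.10936513],
       [  0.        , 487.18630338, 215.89314954],
       [  0.        ,   0.        ,   1.        ]]), 'extrinsics': array([[-0.38286454, -0.79318761,  0.47356959,  1.10297776],
       [ 0.92375977, -0.33375988,  0.18780904,  0.21096736],
       [ 0.00909073,  0.50936996,  0.86049963,  1.25385643],
       [ 0.        ,  0.        ,  0.        ,  1.        ]])}
top {'mtx': array([[434.77273562,   0.        , 274.5827644 ],
       [  0.        , 434.77273562, 199.82577542],
       [  0.        ,   0.        ,   1.        ]]), 'extrinsics': array([[ 0.0123524 ,  0.98875187, -0.14905418,  0.35966468],
       [-0.99984801,  0.01037933, -0.01400799, -0.05754026],
       [-0.01230334,  0.14920456,  0.9887298 ,  1.13170006],
       [ 0.        ,  0.        ,  0.        ,  1.        ]])}
{'time': 0.1, 'joint_pos': array([-1.39913012e+00,  8.79205538e-02,  1.37210219e+00,  1.21599161e-05,
        1.68359356e+00, -1.03069419e-01]), 'qd': array([-5.72997551e-05, -1.66543123e-03, -3.42105918e-03, -1.26148219e-03,
       -8.80232163e-04, -5.26612860e-04]), 'tau': array([ 1.07299635e-03, -3.53013396e+01, -3.14219499e+01, -2.48239285e-04,
        7.91389262e-03, -8.29188707e-06]), 'tcp_pos': array([ 0.14915715, -0.52897083,  0.24923503]), 'tool_rot': array([-1.01143653e-03,  9.90579269e-01,  1.36936804e-01, -2.86586936e-05]), 'contact_force': array([-0.03271412, -0.75769163,  0.41969237]), 'wrist_torque': array([ 0.06856202, -0.070393  ,  0.0158953 ]), 'finger_force': 0.0, 'width': 0.9959432796317645}
```

View pics/top0.png

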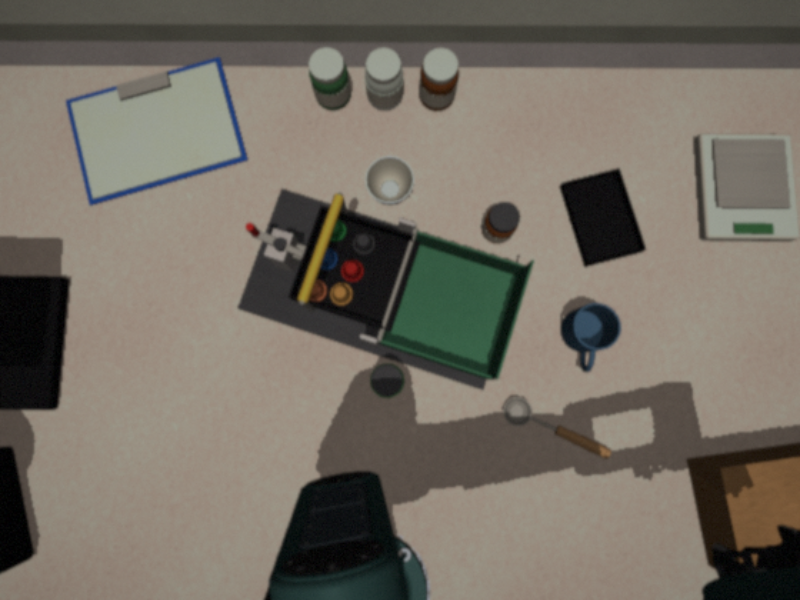

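View pics/scene0.png

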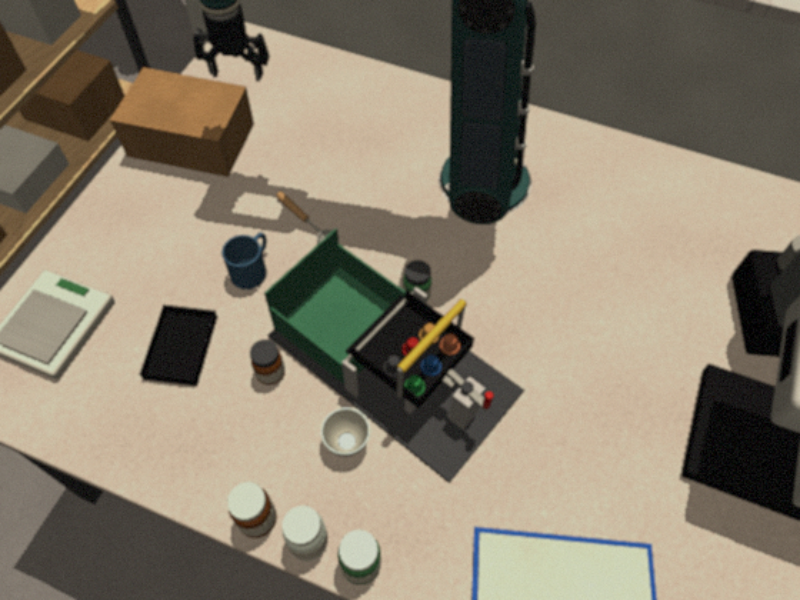

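The top view shows the station pouring towards image right and slightly down (base corners at (283,190), (239,308) and (485,388); peg at (251,228); bar middle at (321,248)). In the scene view the peg is at (489,395) and the bar middle at (432,335). Next I'll fit the station pose from both.

```bash
cat > h.py <<'E'
import numpy as np
from bench import r,capture,calibration
from scipy.spatial.transform import Rotation as R
def proj(n,P):
    c=calibration(n);E=c["extrinsics"];p=(np.atleast_2d(P)-E[:3,3])@E[:3,:3]
    p=p*[1,-1,-1];q=p@c["mtx"].T;return q[:,:2]/q[:,2:]
def st(s,P): # station->world, s=x,y,yaw
    P=np.atleast_2d(P);c,n=np.cos(s[2]),np.sin(s[2])
    return np.c_[s[0]+c*P[:,0]-n*P[:,1],s[1]+n*P[:,0]+c*P[:,1],P[:,2]]
E
python3 - <<'E'
from h import *
from scipy.optimize import least_squares
B=[-270,120,8],[-270,-120,8],[-120,0,220],[200,100,145],[200,-100,145],[200,-120,8]
O={"top":[(283,190),(239,308),(321,248),(531,262),(496,376),(485,388)],"scene":[(447,478),(522,390),(432,335),(268,296),(333,236),None]}
pk={"top":(251,228),"scene":(489,395)}
f=lambda u:(np.array(u)+.5)*.7-.5
def res(p):
    o=[]
    for n in O:
        k=[i for i,v in enumerate(O[n]) if v]
        o.append((proj(n,st(p,np.array([B[i] for i in k])/1e3))-f([O[n][i] for i in k])).ravel())
        a=p[3];o.append((proj(n,st(p,[-.205-.045*np.cos(a),.045*np.sin(a),.171]))-f(pk[n])).ravel())
    return np.concatenate(o)
s=least_squares(res,[.45,-.05,-1.8,.1],loss="soft_l1")
p=s.x;print(p.round(4));print(res(p).reshape(-1,2).round(1).tolist())
for nm,P in dict(hinge=[0,0,.11],bar=[-.12,0,.22],bartip=[.081,0,.25],peg=[-.205-.045*np.cos(p[3]),.045*np.sin(p[3]),.171]).items(): print(nm,st(p,P).round(4))
E
```

```text
[ 0.5192 -0.0498 -1.8723  0.0764]
[[-2.2, -2.0], [-2.1, 0.0], [-0.6, -0.8], [1.8, -2.5], [1.5, 1.1], [-1.4, 0.5], [-2.3, -0.8], [0.7, 2.2], [0.5, -1.3], [-1.1, -0.6], [-4.9, -2.5], [-0.1, -6.2], [-0.7, -1.5]]
hinge [[ 0.5192 -0.0498  0.11  ]]
bar [[0.5548 0.0647 0.22  ]]
bartip [[ 0.4951 -0.1272  0.25  ]]
peg [[0.5967 0.1877 0.171 ]]
```

Run:
```python
from h import *
import cv2
a=capture("top")[120:280,160:390,::-1]; b=capture("scene")[150:345,180:375,::-1]
cv2.imwrite("pics/ct.png",cv2.resize(a,None,fx=3.4,fy=3.4,interpolation=2)); cv2.imwrite("pics/cs.png",cv2.resize(b,None,fx=3,fy=3,interpolation=2))
```

```text
(no output)
```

View pics/ct.png

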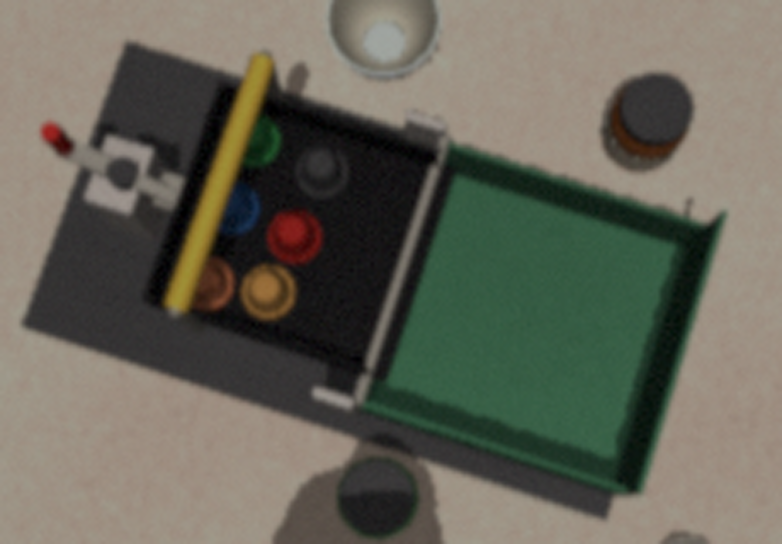

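View pics/cs.png

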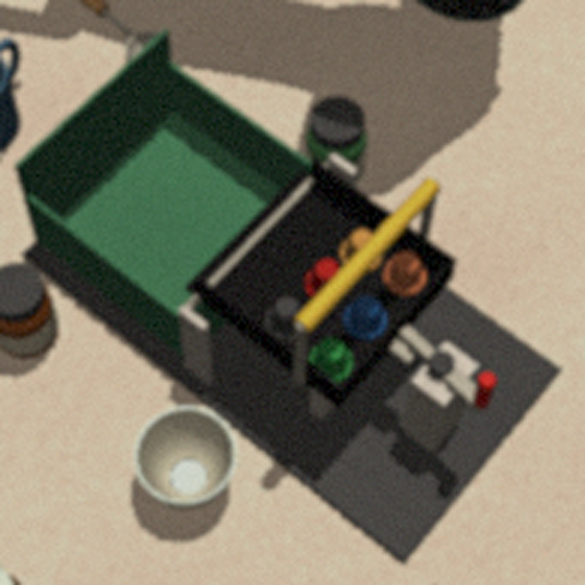

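Crop positions: top base corners (128,43), (24,325) and (606,517), bar middle (218,184), peg (51,132). Scene base corners (405,562), (558,370) and (27,255), bar middle (370,255), peg (487,380). I'll refit with these.

Run:
```python
from h import *
from scipy.optimize import least_squares
B=np.array([[-270,120,8],[-270,-120,8],[-120,0,220],[200,100,145],[200,-100,145],[200,-120,8],[200,120,8]])/1e3
O={"top":[(128,43),(24,325),(218,184),(724,213),(637,490),(606,517),None],"scene":[(405,562),(558,370),(370,255),(20,165),(165,35),None,(27,255)]}
pk={"top":(51,132),"scene":(487,380)}
F={"top":(3.4,160,120),"scene":(3,180,150)}
f=lambda n,u:(np.atleast_2d(u)+.5)/F[n][0]-.5+F[n][1:]
def res(p):
    o=[]
    for i,n in enumerate(O):
        k=[i for i,v in enumerate(O[n]) if v]
        a=p[3]
        P=np.r_[B[k],[[-.205-.045*np.cos(a),.045*np.sin(a),.171]]]
        o.append((proj(n,st(p,P)+[0,0,0])-f(n,[O[n][i] for i in k]+[pk[n]])).ravel())
    return np.concatenate(o)
s=least_squares(res,[.52,-.05,-1.87,.1],loss="soft_l1")
p=s.x;print(p.round(4).tolist());print(res(p).reshape(-1,2).round(1).tolist())
for nm,P in dict(hinge=[0,0,.11],bar=[-.12,0,.22],bartip=[.081,0,.25],peg=[-.205-.045*np.cos(p[3]),.045*np.sin(p[3]),.171]).items(): print(nm,st(p,P).round(4))
```

```text
[0.5186, -0.0475, -1.8751, 0.1256]
[[-2.2, -1.4], [-2.6, 0.2], [-0.9, -1.0], [-0.2, -1.1], [0.3, 0.9], [-1.0, 0.6], [-1.9, -0.7], [-0.6, -0.1], [0.9, -1.1], [-0.9, -0.7], [-2.9, -0.2], [-0.8, -2.5], [-3.0, -0.7], [-0.3, -0.6]]
hinge [[ 0.5186 -0.0475  0.11  ]]
bar [[0.5545 0.0669 0.22  ]]
bartip [[ 0.4943 -0.1248  0.25  ]]
peg [[0.5988 0.1889 0.171 ]]
```

Request:
{"name": "play_rows", "arguments": {"moves": [{"jaw":0,"z":-12,"az":0.116},{"jaw":0,"z":-12,"az":0.116},{"jaw":0,"z":-12,"az":0.116},{"jaw":0,"z":-12,"az":0.116},{"jaw":0,"z":-12,"az":0.116},{"jaw":0,"x":8,"y":-30},{"jaw":0,"x":8,"y":-30},{"jaw":0,"x":8,"y":-30},{"jaw":0,"x":8,"y":-30},{"jaw":0,"x":8,"y":-30}]}}

```text
invalid input at $.moves[0]: expected keys jaw, x, y, z, ax, ay, az
```

```bash
cat > w.py <<'E'
from h import *
s=r.read_state();S=[0.5186,-0.0475,-1.8751];q=s["tool_rot"];M=R.from_quat([*q[1:],q[0]]).as_matrix()
d=s["tcp_pos"][:2]-S[:2];c,n=np.cos(S[2]),np.sin(S[2])
st_R=np.array([[c,n,0],[-n,c,0],[0,0,1]])
print("t",round(s["time"],2),"station mm",((st_R[:2,:2]@d)*1e3).round(1),"z",(s["tcp_pos"][2]*1e3).round(1),"F_st",(st_R@s["contact_force"]).round(1),"w",round(s["width"],3))
A=st_R@M;print("toolx",A[:,0].round(3),"tooly",A[:,1].round(3),"toolz",A[:,2].round(3),"q",s["joint_pos"].round(2))
E
python3 w.py
```

```text
t 0.2 station mm [ 570.2 -208.1] z 249.6 F_st [-0.1 -0.1 -0.7] w 1.003
toolx [-0.547  0.837  0.   ] tooly [ 0.837  0.547 -0.001] toolz [-0.001 -0.001 -1.   ] q [-1.4   0.09  1.37 -0.    1.68 -0.1 ]
```

Request:
{"name": "play_rows", "arguments": {"moves": [{"jaw":0,"x":0,"y":0,"z":-12,"ax":0,"ay":0,"az":0.116},{"jaw":0,"x":0,"y":0,"z":-12,"ax":0,"ay":0,"az":0.116},{"jaw":0,"x":0,"y":0,"z":-12,"ax":0,"ay":0,"az":0.116},{"jaw":0,"x":0,"y":0,"z":-12,"ax":0,"ay":0,"az":0.116},{"jaw":0,"x":0,"y":0,"z":-12,"ax":0,"ay":0,"az":0.116},{"jaw":0,"x":8,"y":-30,"z":0,"ax":0,"ay":0,"az":0},{"jaw":0,"x":8,"y":-30,"z":0,"ax":0,"ay":0,"az":0},{"jaw":0,"x":8,"y":-30,"z":0,"ax":0,"ay":0,"az":0},{"jaw":0,"x":8,"y":-30,"z":0,"ax":0,"ay":0,"az":0},{"jaw":0,"x":8,"y":-30,"z":0,"ax":0,"ay":0,"az":0}]}}

```text
time: 1.03
tcp_pos: [0.2329, -0.397, 0.3101]
tool_rot: [-0.0, 0.988, -0.152, -0.0]
contact_force: [0.6, 0.7, 0.3]
width: -0.002
finger_force: 0.0
```

```bash
python3 w.py
```

```text
t 1.03 station mm [ 419.  -167.9] z 310.1 F_st [-0.8  0.3  0.3] w -0.002
toolx [ 0.001  1.    -0.   ] tooly [ 1.    -0.001 -0.   ] toolz [-0. -0. -1.] q [-1.16 -0.12  1.46  0.    1.8   0.71]
```

Request:
{"name": "play_rows", "arguments": {"moves": [{"jaw":0,"x":7,"y":-34,"z":0,"ax":0,"ay":0,"az":0},{"jaw":0,"x":7,"y":-34,"z":0,"ax":0,"ay":0,"az":0},{"jaw":0,"x":7,"y":-34,"z":0,"ax":0,"ay":0,"az":0},{"jaw":0,"x":7,"y":-34,"z":0,"ax":0,"ay":0,"az":0},{"jaw":0,"x":7,"y":-34,"z":0,"ax":0,"ay":0,"az":0},{"jaw":0,"x":7,"y":-34,"z":0,"ax":0,"ay":0,"az":0},{"jaw":0,"x":7,"y":-34,"z":0,"ax":0,"ay":0,"az":0},{"jaw":0,"x":7,"y":-34,"z":0,"ax":0,"ay":0,"az":0},{"jaw":0,"x":7,"y":-34,"z":0,"ax":0,"ay":0,"az":0},{"jaw":0,"x":7,"y":-34,"z":0,"ax":0,"ay":0,"az":0}]}}

```text
time: 1.87
tcp_pos: [0.4018, -0.0933, 0.3103]
tool_rot: [0.0, 0.988, -0.152, 0.0]
contact_force: [0.4, 0.1, -0.3]
width: 0.004
finger_force: 0.0
```

Request:
{"name": "play_rows", "arguments": {"moves": [{"jaw":0,"x":7,"y":-33,"z":0,"ax":0,"ay":0,"az":0},{"jaw":0,"x":7,"y":-33,"z":0,"ax":0,"ay":0,"az":0},{"jaw":0,"x":7,"y":-33,"z":0,"ax":0,"ay":0,"az":0},{"jaw":0,"x":7,"y":-33,"z":0,"ax":0,"ay":0,"az":0},{"jaw":0,"x":7,"y":-33,"z":0,"ax":0,"ay":0,"az":0},{"jaw":0,"x":7,"y":-33,"z":0,"ax":0,"ay":0,"az":0},{"jaw":0,"x":7,"y":-33,"z":0,"ax":0,"ay":0,"az":0},{"jaw":0,"x":7,"y":-33,"z":0,"ax":0,"ay":0,"az":0},{"jaw":0,"x":7,"y":-33,"z":0,"ax":0,"ay":0,"az":0},{"jaw":0,"x":7,"y":-33,"z":0,"ax":0,"ay":0,"az":0}]}}

```text
time: 2.7
tcp_pos: [0.5678, 0.2003, 0.3098]
tool_rot: [0.0, 0.988, -0.152, -0.0]
contact_force: [0.5, -0.5, 0.7]
width: -0.0
finger_force: 0.0
```

```bash
python3 w.py
```

```text
t 2.7 station mm [-251.1  -27.3] z 309.8 F_st [0.4 0.6 0.7] w -0.0
toolx [ 0.001  1.    -0.   ] tooly [ 1.    -0.001  0.001] toolz [ 0.001 -0.    -1.   ] q [ 0.25  0.2   1.12 -0.    1.82  2.12]
```

Request:
{"name": "play_rows", "arguments": {"moves": [{"jaw":0,"x":-7,"y":0,"z":20,"ax":0,"ay":0,"az":0},{"jaw":0,"x":0,"y":0,"z":35,"ax":0,"ay":0,"az":0},{"jaw":0,"x":0,"y":0,"z":35,"ax":0,"ay":0,"az":0},{"jaw":0,"x":0,"y":0,"z":30,"ax":0,"ay":0,"az":0},{"jaw":0,"x":0,"y":0,"z":20,"ax":0,"ay":0,"az":0},{"jaw":0,"x":0,"y":0,"z":10,"ax":0,"ay":0,"az":0},{"jaw":0,"x":0,"y":0,"z":0,"ax":0,"ay":0,"az":0}]}}

```text
time: 3.28
tcp_pos: [0.5589, 0.2003, 0.1566]
tool_rot: [0.001, 0.988, -0.152, -0.003]
contact_force: [-0.4, -0.5, 1.2]
width: 0.001
finger_force: 0.0
```

```bash
python3 w.py
python3 - <<'E'
from h import *
import cv2
b=capture("scene")[180:345,230:395,::-1]
a=capture("top")[120:285,140:305,::-1]
cv2.imwrite("pics/p1.png",cv2.resize(np.hstack([b,a]),None,fx=2.4,fy=2.4,interpolation=2))
E
```

```text
t 3.28 station mm [-248.5  -35.8] z 156.6 F_st [ 0.6 -0.2  1.2] w 0.001
toolx [ 0.001  1.    -0.006] tooly [ 1.    -0.001  0.004] toolz [ 0.004 -0.006 -1.   ] q [ 0.25  0.22  1.4  -0.    1.52  2.12]
```

View pics/p1.png

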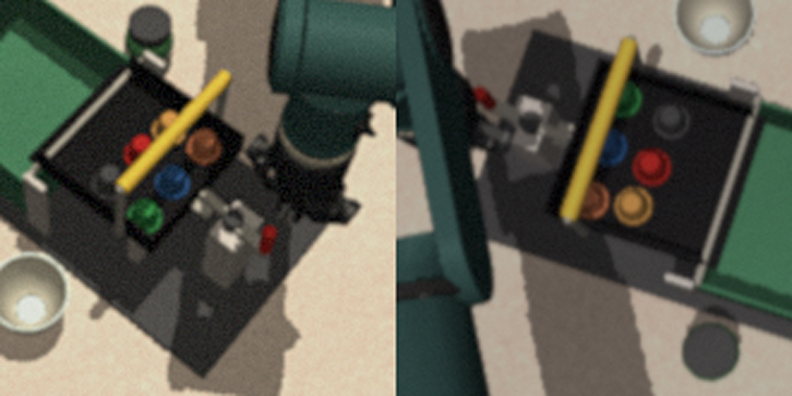

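The gripper fingers stand on the robot side of the red peg (left half (268,237), fingers at about (285,205)). Now push the peg.

Request:
{"name": "play_rows", "arguments": {"moves": [{"jaw":0,"x":7,"y":0,"z":0,"ax":0,"ay":0,"az":0},{"jaw":0,"x":7,"y":0,"z":0,"ax":0,"ay":0,"az":0},{"jaw":0,"x":7,"y":0,"z":0,"ax":0,"ay":0,"az":0},{"jaw":0,"x":7,"y":1,"z":0,"ax":0,"ay":0,"az":0},{"jaw":0,"x":7,"y":3,"z":0,"ax":0,"ay":0,"az":0},{"jaw":0,"x":7,"y":5,"z":0,"ax":0,"ay":0,"az":0},{"jaw":0,"x":6,"y":5,"z":0,"ax":0,"ay":0,"az":0},{"jaw":0,"x":5,"y":5,"z":0,"ax":0,"ay":0,"az":0},{"jaw":0,"x":4,"y":4,"z":0,"ax":0,"ay":0,"az":0},{"jaw":0,"x":0,"y":0,"z":0,"ax":0,"ay":0,"az":0}]}}

```text
time: 4.22
tcp_pos: [0.6082, 0.1599, 0.16]
tool_rot: [0.001, 0.988, -0.153, -0.0]
contact_force: [-1.9, -0.2, -0.1]
width: 0.001
finger_force: 0.2
```

```bash
python3 w.py
```

```text
t 4.22 station mm [-224.7   23.3] z 160.0 F_st [ 0.8 -1.7 -0.1] w 0.001
toolx [ 0.003  1.    -0.001] tooly [ 1.    -0.003  0.002] toolz [ 0.002 -0.001 -1.   ] q [ 0.17  0.29  1.31 -0.    1.54  2.05]
```

Request:
{"name": "play_rows", "arguments": {"moves": [{"jaw":0,"x":-10,"y":0,"z":-2,"ax":0,"ay":0,"az":0},{"jaw":0,"x":-10,"y":-3,"z":-25,"ax":0,"ay":0,"az":0},{"jaw":0,"x":0,"y":0,"z":-35,"ax":0,"ay":0,"az":0},{"jaw":0,"x":0,"y":0,"z":-35,"ax":0,"ay":0,"az":0},{"jaw":48,"x":0,"y":0,"z":-33,"ax":0,"ay":0,"az":0},{"jaw":48,"x":0,"y":20,"z":0,"ax":0,"ay":0,"az":0},{"jaw":48,"x":0,"y":30,"z":0,"ax":0,"ay":0,"az":0},{"jaw":48,"x":0,"y":30,"z":0,"ax":0,"ay":0,"az":0},{"jaw":48,"x":0,"y":25,"z":0,"ax":0,"ay":0,"az":0},{"jaw":48,"x":0,"y":0,"z":0,"ax":0,"ay":0,"az":0}]}}

```text
time: 5.05
tcp_pos: [0.557, 0.0671, 0.2912]
tool_rot: [0.001, 0.988, -0.154, 0.001]
contact_force: [0.3, 1.3, -0.4]
width: 0.561
finger_force: 0.0
```

```bash
python3 w.py
python3 - <<'E'
from h import *
import cv2
b=capture("scene")[180:345,230:395,::-1]
a=capture("top")[120:285,140:305,::-1]
cv2.imwrite("pics/p2.png",cv2.resize(np.hstack([b,a]),None,fx=2.4,fy=2.4,interpolation=2))
E
```

```text
t 5.05 station mm [-120.9    2.3] z 291.2 F_st [-1.3 -0.1 -0.4] w 0.561
toolx [0.005 1.    0.002] tooly [ 1.    -0.005  0.002] toolz [ 0.002  0.002 -1.   ] q [ 0.02  0.11  1.27 -0.    1.76  1.9 ]
```

View pics/p2.png

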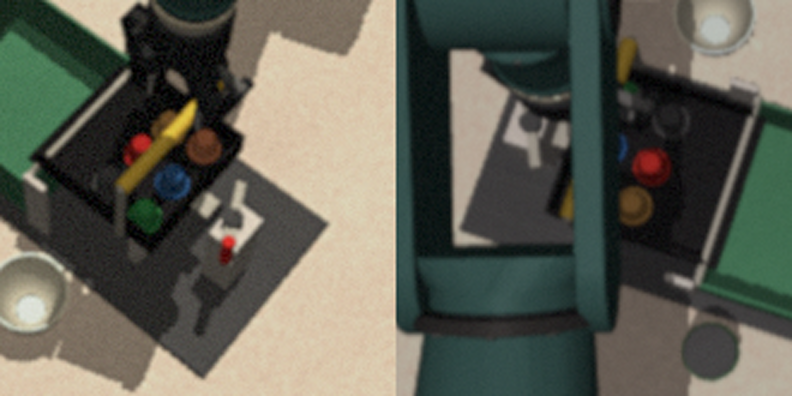

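The peg has moved to (228,243) in the left half and the pawl blade is turned away from the tray. The fingers straddle the bar, so I'll descend.

Request:
{"name": "play_rows", "arguments": {"moves": [{"jaw":48,"x":0,"y":0,"z":20,"ax":0,"ay":0,"az":0},{"jaw":48,"x":0,"y":0,"z":20,"ax":0,"ay":0,"az":0},{"jaw":48,"x":0,"y":0,"z":15,"ax":0,"ay":0,"az":0},{"jaw":48,"x":0,"y":0,"z":12,"ax":0,"ay":0,"az":0},{"jaw":48,"x":0,"y":0,"z":5,"ax":0,"ay":0,"az":0},{"jaw":48,"x":0,"y":0,"z":0,"ax":0,"ay":0,"az":0}]}}

```text
time: 5.65
tcp_pos: [0.5577, 0.0712, 0.2166]
tool_rot: [0.0, 0.988, -0.151, -0.001]
contact_force: [0.4, -0.6, 0.2]
width: 0.563
finger_force: 0.0
```

```bash
python3 w.py
```

```text
t 5.65 station mm [-125.     1.8] z 216.6 F_st [0.4 0.5 0.2] w 0.563
toolx [-0.     1.    -0.003] tooly [1.    0.    0.001] toolz [ 0.001 -0.003 -1.   ] q [0.03 0.13 1.4  0.   1.62 1.9 ]
```

Request:
{"name": "play_rows", "arguments": {"moves": [{"jaw":48,"x":0,"y":6,"z":0,"ax":0,"ay":0,"az":0},{"jaw":48,"x":0,"y":6,"z":-1,"ax":0,"ay":0,"az":0},{"jaw":48,"x":0,"y":5,"z":-2,"ax":0,"ay":0,"az":0},{"jaw":48,"x":0,"y":6,"z":-5,"ax":0,"ay":0,"az":0},{"jaw":48,"x":0,"y":6,"z":-5,"ax":0,"ay":0,"az":0},{"jaw":48,"x":0,"y":6,"z":-5,"ax":0,"ay":0,"az":0},{"jaw":48,"x":0,"y":5,"z":-4,"ax":0,"ay":0,"az":0},{"jaw":48,"x":0,"y":5,"z":-4,"ax":0,"ay":0,"az":0},{"jaw":48,"x":0,"y":5,"z":-3,"ax":0,"ay":0,"az":0},{"jaw":48,"x":0,"y":5,"z":-3,"ax":0,"ay":0,"az":0}]}}

```text
time: 6.48
tcp_pos: [0.5428, 0.0204, 0.2529]
tool_rot: [-0.004, 0.989, -0.151, 0.002]
contact_force: [1.2, 9.7, 2.9]
width: 0.559
finger_force: 4.8
```

```bash
python3 w.py
python3 - <<'E'
from h import *
import cv2
b=capture("scene")[140:345,180:395,::-1]
cv2.imwrite("pics/p3.png",cv2.resize(b,None,fx=2.7,fy=2.7,interpolation=2))
E
```

```text
t 6.48 station mm [-72.1   2.8] z 252.9 F_st [-9.6 -1.8  2.9] w 0.559
toolx [-0.001  1.     0.003] tooly [ 1.     0.002 -0.008] toolz [-0.008  0.003 -1.   ] q [-0.07  0.07  1.39  0.01  1.68  1.8 ]
```

View pics/p3.png

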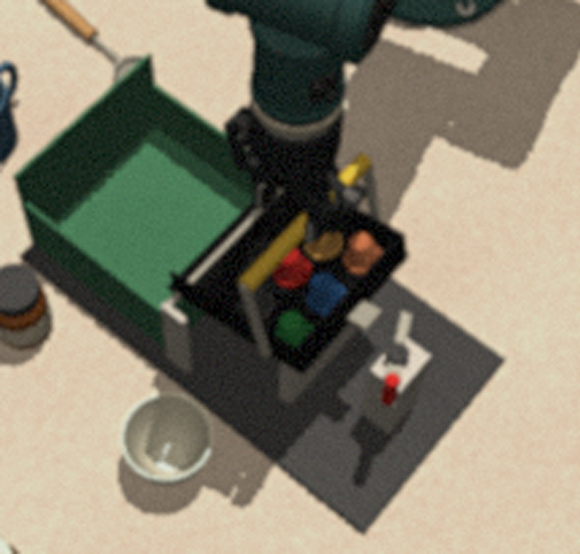

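The tray's rear is raised with all capsules inside, the pawl is clear, and the push is about 10 N. I'll continue slowly.

Request:
{"name": "play_rows", "arguments": {"moves": [{"jaw":48,"x":0,"y":3.5,"z":-2,"ax":0,"ay":0,"az":0},{"jaw":48,"x":0,"y":3.5,"z":-2,"ax":0,"ay":0,"az":0},{"jaw":48,"x":0,"y":3.5,"z":-2,"ax":0,"ay":0,"az":0},{"jaw":48,"x":0,"y":3.5,"z":-1.5,"ax":0,"ay":0,"az":0},{"jaw":48,"x":0,"y":3.5,"z":-1.5,"ax":0,"ay":0,"az":0},{"jaw":48,"x":0,"y":3.5,"z":-1.5,"ax":0,"ay":0,"az":0},{"jaw":48,"x":0,"y":3.5,"z":-1.5,"ax":0,"ay":0,"az":0},{"jaw":48,"x":0,"y":3.5,"z":-1,"ax":0,"ay":0,"az":0},{"jaw":48,"x":0,"y":3.5,"z":-1,"ax":0,"ay":0,"az":0},{"jaw":48,"x":0,"y":3.5,"z":-1,"ax":0,"ay":0,"az":0}]}}

```text
time: 7.37
tcp_pos: [0.533, -0.0131, 0.2697]
tool_rot: [-0.004, 0.989, -0.151, 0.004]
contact_force: [2.5, 7.1, 7.1]
width: 0.559
finger_force: 4.2
```

Request:
{"name": "play_rows", "arguments": {"moves": [{"jaw":48,"x":0,"y":3.5,"z":-1,"ax":0,"ay":0,"az":0},{"jaw":48,"x":0,"y":3.5,"z":-1,"ax":0,"ay":0,"az":0},{"jaw":48,"x":0,"y":3.5,"z":-1,"ax":0,"ay":0,"az":0},{"jaw":48,"x":0,"y":3.5,"z":-1,"ax":0,"ay":0,"az":0},{"jaw":48,"x":0,"y":3.5,"z":-0.5,"ax":0,"ay":0,"az":0},{"jaw":48,"x":0,"y":3.5,"z":-0.5,"ax":0,"ay":0,"az":0},{"jaw":48,"x":0,"y":3.5,"z":-0.5,"ax":0,"ay":0,"az":0},{"jaw":48,"x":0,"y":3.5,"z":0,"ax":0,"ay":0,"az":0},{"jaw":48,"x":0,"y":3.5,"z":0,"ax":0,"ay":0,"az":0},{"jaw":48,"x":0,"y":3.5,"z":0,"ax":0,"ay":0,"az":0}]}}

```text
time: 8.2
tcp_pos: [0.522, -0.0478, 0.2742]
tool_rot: [-0.002, 0.988, -0.151, 0.003]
contact_force: [1.6, 5.2, 4.0]
width: 0.563
finger_force: 2.7
```

```bash
python3 w.py
```

```text
t 8.2 station mm [-0.7  3.3] z 274.2 F_st [-5.4 -0.   4. ] w 0.563
toolx [-0.     1.     0.006] tooly [ 1.     0.    -0.005] toolz [-0.005  0.006 -1.   ] q [-0.2   0.02  1.39  0.    1.72  1.67]
```

Request:
{"name": "play_rows", "arguments": {"moves": [{"jaw":48,"x":0,"y":3.5,"z":0,"ax":0,"ay":0,"az":0},{"jaw":48,"x":0,"y":3.5,"z":0,"ax":0,"ay":0,"az":0},{"jaw":48,"x":0,"y":3.5,"z":0,"ax":0,"ay":0,"az":0},{"jaw":48,"x":0,"y":3.5,"z":0,"ax":0,"ay":0,"az":0},{"jaw":48,"x":0,"y":3.5,"z":0,"ax":0,"ay":0,"az":0},{"jaw":48,"x":0,"y":3.5,"z":0,"ax":0,"ay":0,"az":0},{"jaw":48,"x":0,"y":3.5,"z":0,"ax":0,"ay":0,"az":0},{"jaw":48,"x":0,"y":3.5,"z":0.5,"ax":0,"ay":0,"az":0},{"jaw":48,"x":0,"y":3.5,"z":0.5,"ax":0,"ay":0,"az":0},{"jaw":48,"x":0,"y":3.5,"z":0.5,"ax":0,"ay":0,"az":0}]}}

```text
time: 9.03
tcp_pos: [0.51, -0.0826, 0.269]
tool_rot: [0.0, 0.988, -0.152, -0.0]
contact_force: [1.3, 3.4, 2.6]
width: 0.565
finger_force: 2.0
```

Request:
{"name": "play_rows", "arguments": {"moves": [{"jaw":48,"x":0,"y":4,"z":0.5,"ax":0,"ay":0,"az":0},{"jaw":48,"x":0,"y":4,"z":0.5,"ax":0,"ay":0,"az":0},{"jaw":48,"x":0,"y":4,"z":1,"ax":0,"ay":0,"az":0},{"jaw":48,"x":0,"y":4,"z":1,"ax":0,"ay":0,"az":0},{"jaw":48,"x":0,"y":4,"z":1,"ax":0,"ay":0,"az":0},{"jaw":48,"x":0,"y":4,"z":1,"ax":0,"ay":0,"az":0},{"jaw":48,"x":0,"y":4,"z":1,"ax":0,"ay":0,"az":0},{"jaw":48,"x":0,"y":4,"z":1.5,"ax":0,"ay":0,"az":0},{"jaw":48,"x":0,"y":4,"z":1.5,"ax":0,"ay":0,"az":0},{"jaw":48,"x":0,"y":4,"z":1.5,"ax":0,"ay":0,"az":0}]}}

```text
time: 9.87
tcp_pos: [0.4981, -0.1208, 0.2585]
tool_rot: [0.0, 0.988, -0.152, -0.0]
contact_force: [0.9, 1.7, 2.8]
width: 0.558
finger_force: 1.6
```

```bash
python3 w.py
```

```text
t 9.87 station mm [76.1  2.4] z 258.5 F_st [-1.9  0.4  2.8] w 0.558
toolx [ 0.001  1.    -0.   ] tooly [ 1.    -0.001  0.   ] toolz [ 0. -0. -1.] q [-0.35  0.    1.44 -0.    1.7   1.53]
```

Request:
{"name": "play_rows", "arguments": {"moves": [{"jaw":48,"x":0,"y":3.5,"z":1.5,"ax":0,"ay":0,"az":0},{"jaw":48,"x":0,"y":3.5,"z":1.5,"ax":0,"ay":0,"az":0},{"jaw":48,"x":0,"y":3.5,"z":1.5,"ax":0,"ay":0,"az":0},{"jaw":48,"x":0,"y":3,"z":1.5,"ax":0,"ay":0,"az":0},{"jaw":48,"x":0,"y":2,"z":1,"ax":0,"ay":0,"az":0},{"jaw":48,"x":0,"y":0,"z":0,"ax":0,"ay":0,"az":0},{"jaw":48,"x":0,"y":0,"z":0,"ax":0,"ay":0,"az":0}]}}

```text
time: 10.45
tcp_pos: [0.4933, -0.1358, 0.2513]
tool_rot: [0.001, 0.988, -0.152, -0.0]
contact_force: [0.3, -0.4, -0.1]
width: 0.565
finger_force: 0.1
```

```bash
python3 w.py
python3 - <<'E'
from h import *
import cv2
b=capture("scene")[140:345,170:385,::-1]
a=capture("top")[120:285,190:390,::-1]
s=lambda i:cv2.resize(i,(400,390),interpolation=2)
cv2.imwrite("pics/p4.png",np.hstack([s(b),s(a)]))
E
```

```text
t 10.45 station mm [91.8  2.3] z 251.3 F_st [ 0.3  0.4 -0.1] w 0.565
toolx [ 0.002  1.    -0.001] tooly [ 1.    -0.002  0.001] toolz [ 0.001 -0.001 -1.   ] q [-0.38  0.    1.46 -0.    1.68  1.5 ]
```

View pics/p4.png

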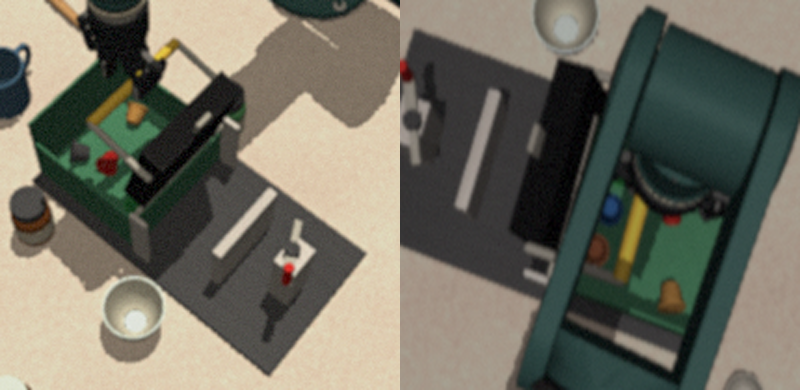

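Capsules lie in the hopper (grey, red, brass, blue and copper visible). The tray is at its stop, so I'll bring it back.

Request:
{"name": "play_rows", "arguments": {"moves": [{"jaw":36,"x":0,"y":-8,"z":0,"ax":0,"ay":0,"az":0},{"jaw":36,"x":0,"y":-8,"z":0,"ax":0,"ay":0,"az":0},{"jaw":36,"x":0,"y":-8,"z":-1,"ax":0,"ay":0,"az":0},{"jaw":36,"x":0,"y":-6,"z":-3,"ax":0,"ay":0,"az":0},{"jaw":36,"x":0,"y":-6,"z":-3,"ax":0,"ay":0,"az":0},{"jaw":36,"x":0,"y":-6,"z":-3,"ax":0,"ay":0,"az":0},{"jaw":36,"x":0,"y":-6,"z":-2,"ax":0,"ay":0,"az":0},{"jaw":36,"x":0,"y":-6,"z":-2,"ax":0,"ay":0,"az":0},{"jaw":36,"x":0,"y":-6,"z":-2,"ax":0,"ay":0,"az":0},{"jaw":36,"x":0,"y":-6,"z":-2,"ax":0,"ay":0,"az":0}]}}

```text
time: 11.38
tcp_pos: [0.5135, -0.0716, 0.27]
tool_rot: [0.0, 0.988, -0.152, -0.0]
contact_force: [-0.7, -0.9, -1.8]
width: 0.419
finger_force: 1.2
```

```bash
python3 w.py
```

```text
t 11.38 station mm [24.5  2.4] z 270.0 F_st [ 1.1 -0.4 -1.8] w 0.419
toolx [ 0.001  1.    -0.   ] tooly [ 1.    -0.001  0.   ] toolz [ 0. -0. -1.] q [-0.25  0.01  1.41 -0.    1.72  1.63]
```

Request:
{"name": "play_rows", "arguments": {"moves": [{"jaw":36,"x":0,"y":-6,"z":-1,"ax":0,"ay":0,"az":0},{"jaw":36,"x":0,"y":-6,"z":-0.5,"ax":0,"ay":0,"az":0},{"jaw":36,"x":0,"y":-6,"z":-0.5,"ax":0,"ay":0,"az":0},{"jaw":36,"x":0,"y":-6,"z":0,"ax":0,"ay":0,"az":0},{"jaw":36,"x":0,"y":-6,"z":0,"ax":0,"ay":0,"az":0},{"jaw":36,"x":0,"y":-6,"z":0,"ax":0,"ay":0,"az":0},{"jaw":36,"x":0,"y":-6,"z":0,"ax":0,"ay":0,"az":0},{"jaw":36,"x":0,"y":-6,"z":0.5,"ax":0,"ay":0,"az":0},{"jaw":36,"x":0,"y":-6,"z":0.5,"ax":0,"ay":0,"az":0},{"jaw":36,"x":0,"y":-6,"z":1,"ax":0,"ay":0,"az":0}]}}

```text
time: 12.22
tcp_pos: [0.5317, -0.0143, 0.2697]
tool_rot: [-0.0, 0.988, -0.152, -0.0]
contact_force: [-0.5, -2.2, 0.9]
width: 0.421
finger_force: 1.0
```

Request:
{"name": "play_rows", "arguments": {"moves": [{"jaw":36,"x":0,"y":-6,"z":1,"ax":0,"ay":0,"az":0},{"jaw":36,"x":0,"y":-6,"z":1.5,"ax":0,"ay":0,"az":0},{"jaw":36,"x":0,"y":-6,"z":1.5,"ax":0,"ay":0,"az":0},{"jaw":36,"x":0,"y":-6,"z":2,"ax":0,"ay":0,"az":0},{"jaw":36,"x":0,"y":-6,"z":2.5,"ax":0,"ay":0,"az":0},{"jaw":36,"x":0,"y":-6,"z":2.5,"ax":0,"ay":0,"az":0},{"jaw":36,"x":0,"y":-5,"z":2.5,"ax":0,"ay":0,"az":0},{"jaw":36,"x":0,"y":-5,"z":3,"ax":0,"ay":0,"az":0},{"jaw":36,"x":0,"y":-5,"z":3,"ax":0,"ay":0,"az":0},{"jaw":36,"x":0,"y":-5,"z":3.5,"ax":0,"ay":0,"az":0}]}}

```text
time: 13.05
tcp_pos: [0.5484, 0.039, 0.2465]
tool_rot: [-0.0, 0.988, -0.152, -0.0]
contact_force: [-0.7, -1.1, 1.0]
width: 0.42
finger_force: 0.7
```

```bash
python3 w.py
```

```text
t 13.05 station mm [-91.4   2.6] z 246.5 F_st [ 1.3 -0.3  1. ] w 0.42
toolx [ 0.001  1.    -0.   ] tooly [ 1.    -0.001 -0.   ] toolz [-0. -0. -1.] q [-0.03  0.09  1.38  0.    1.68  1.84]
```

Request:
{"name": "play_rows", "arguments": {"moves": [{"jaw":36,"x":0,"y":-5,"z":3.5,"ax":0,"ay":0,"az":0},{"jaw":36,"x":0,"y":-5,"z":3.5,"ax":0,"ay":0,"az":0},{"jaw":36,"x":0,"y":-5,"z":3.5,"ax":0,"ay":0,"az":0},{"jaw":36,"x":0,"y":-5,"z":4,"ax":0,"ay":0,"az":0},{"jaw":36,"x":0,"y":-5,"z":4,"ax":0,"ay":0,"az":0},{"jaw":36,"x":0,"y":-4,"z":4,"ax":0,"ay":0,"az":0},{"jaw":36,"x":0,"y":-4,"z":4,"ax":0,"ay":0,"az":0},{"jaw":36,"x":0,"y":-3,"z":2,"ax":0,"ay":0,"az":0},{"jaw":36,"x":0,"y":-2,"z":0,"ax":0,"ay":0,"az":0},{"jaw":36,"x":0,"y":0,"z":0,"ax":0,"ay":0,"az":0}]}}

```text
time: 13.88
tcp_pos: [0.5592, 0.074, 0.2166]
tool_rot: [0.001, 0.988, -0.152, -0.001]
contact_force: [-1.2, -5.2, -2.6]
width: 0.421
finger_force: 2.1
```

```bash
python3 w.py
```

```text
t 13.88 station mm [-128.1    2.3] z 216.6 F_st [ 5.3  0.5 -2.6] w 0.421
toolx [ 0.001  1.    -0.002] tooly [ 1.    -0.001  0.003] toolz [ 0.003 -0.002 -1.   ] q [ 0.03  0.13  1.39 -0.    1.62  1.91]
```

Request:
{"name": "play_rows", "arguments": {"moves": [{"jaw":36,"x":0,"y":-2,"z":0,"ax":0,"ay":0,"az":0},{"jaw":36,"x":0,"y":-2,"z":0,"ax":0,"ay":0,"az":0},{"jaw":36,"x":0,"y":-1,"z":0,"ax":0,"ay":0,"az":0},{"jaw":36,"x":0,"y":0,"z":0,"ax":0,"ay":0,"az":0},{"jaw":36,"x":0,"y":0,"z":0,"ax":0,"ay":0,"az":0}]}}

```text
time: 14.3
tcp_pos: [0.5595, 0.0752, 0.2156]
tool_rot: [0.005, 0.988, -0.154, -0.003]
contact_force: [-1.9, -13.4, -6.0]
width: 0.42
finger_force: 6.5
```

```bash
python3 w.py
```

```text
t 14.3 station mm [-129.3    2.3] z 215.6 F_st [13.3  2.1 -6. ] w 0.42
toolx [ 0.004  1.    -0.004] tooly [ 1.    -0.004  0.01 ] toolz [ 0.01  -0.004 -1.   ] q [ 0.04  0.13  1.39 -0.01  1.63  1.92]
```

Request:
{"name": "play_rows", "arguments": {"moves": [{"jaw":36,"x":0,"y":-2,"z":0,"ax":0,"ay":0,"az":0},{"jaw":36,"x":0,"y":-2,"z":0,"ax":0,"ay":0,"az":0},{"jaw":36,"x":0,"y":0,"z":0,"ax":0,"ay":0,"az":0},{"jaw":36,"x":0,"y":0,"z":0,"ax":0,"ay":0,"az":0}]}}

```text
time: 14.63
tcp_pos: [0.5596, 0.0754, 0.2155]
tool_rot: [0.009, 0.988, -0.155, -0.004]
contact_force: [-6.4, -21.4, -5.1]
width: 0.419
finger_force: 11.4
```

```bash
python3 w.py
```

```text
t 14.63 station mm [-129.5    2.3] z 215.5 F_st [22.3  0.3 -5.1] w 0.419
toolx [ 0.007  1.    -0.005] tooly [ 1.    -0.007  0.018] toolz [ 0.018 -0.005 -1.   ] q [ 0.04  0.14  1.38 -0.02  1.63  1.92]
```

Request:
{"name": "play_rows", "arguments": {"moves": [{"jaw":36,"x":0,"y":6,"z":0,"ax":0,"ay":0,"az":0},{"jaw":36,"x":0,"y":6,"z":0,"ax":0,"ay":0,"az":0},{"jaw":48,"x":0,"y":6,"z":0,"ax":0,"ay":0,"az":0},{"jaw":48,"x":0,"y":0,"z":0,"ax":0,"ay":0,"az":0},{"jaw":48,"x":0,"y":0,"z":0,"ax":0,"ay":0,"az":0}]}}

```text
time: 15.05
tcp_pos: [0.5573, 0.0665, 0.2191]
tool_rot: [-0.001, 0.988, -0.152, 0.001]
contact_force: [0.1, 0.2, -0.9]
width: 0.559
finger_force: 0.0
```

```bash
python3 w.py
```

```text
t 15.05 station mm [-120.4    2.8] z 219.1 F_st [-0.2  0.  -0.9] w 0.559
toolx [0.001 1.    0.001] tooly [ 1.    -0.001 -0.001] toolz [-0.001  0.001 -1.   ] q [0.02 0.12 1.4  0.   1.62 1.89]
```

Request:
{"name": "play_rows", "arguments": {"moves": [{"jaw":48,"x":0,"y":0,"z":-20,"ax":0,"ay":0,"az":0},{"jaw":48,"x":0,"y":0,"z":-30,"ax":0,"ay":0,"az":0},{"jaw":48,"x":0,"y":0,"z":-30,"ax":0,"ay":0,"az":0},{"jaw":48,"x":0,"y":0,"z":-30,"ax":0,"ay":0,"az":0},{"jaw":48,"x":-20,"y":-20,"z":0,"ax":0,"ay":0,"az":0},{"jaw":48,"x":-25,"y":-25,"z":0,"ax":0,"ay":0,"az":0},{"jaw":48,"x":-25,"y":-25,"z":0,"ax":0,"ay":0,"az":0},{"jaw":48,"x":-25,"y":-25,"z":0,"ax":0,"ay":0,"az":0},{"jaw":48,"x":-25,"y":-25,"z":0,"ax":0,"ay":0,"az":0},{"jaw":48,"x":-25,"y":-25,"z":0,"ax":0,"ay":0,"az":0}]}}

```text
time: 15.88
tcp_pos: [0.4611, 0.2501, 0.3289]
tool_rot: [-0.001, 0.988, -0.152, 0.0]
contact_force: [0.3, -0.1, -0.3]
width: 0.562
finger_force: 0.0
```

Request:
{"name": "play_rows", "arguments": {"moves": [{"jaw":48,"x":-25,"y":-20,"z":0,"ax":0,"ay":0,"az":0},{"jaw":48,"x":-20,"y":-20,"z":0,"ax":0,"ay":0,"az":0},{"jaw":48,"x":-10,"y":-10,"z":0,"ax":0,"ay":0,"az":0},{"jaw":48,"x":0,"y":0,"z":0,"ax":0,"ay":0,"az":0}]}}

```text
time: 16.22
tcp_pos: [0.4228, 0.3155, 0.3288]
tool_rot: [-0.001, 0.989, -0.149, -0.0]
contact_force: [0.5, -0.1, -0.7]
width: 0.564
finger_force: 0.0
```

```bash
python3 w.py
python3 - <<'E'
from h import *
import cv2
b=capture("scene")[120:345,120:385,::-1]
a=capture("top")[100:300,160:420,::-1]
s=lambda i:cv2.resize(i,(400,340),interpolation=2)
cv2.imwrite("pics/p5.png",np.hstack([s(b),s(a)]))
E
```

```text
t 16.22 station mm [-317.7 -200.2] z 328.8 F_st [-0.   0.5 -0.7] w 0.564
toolx [-0.005  1.    -0.001] tooly [ 1.     0.005 -0.002] toolz [-0.002 -0.001 -1.   ] q [0.53 0.03 1.27 0.   1.83 2.4 ]
```

View pics/p5.png

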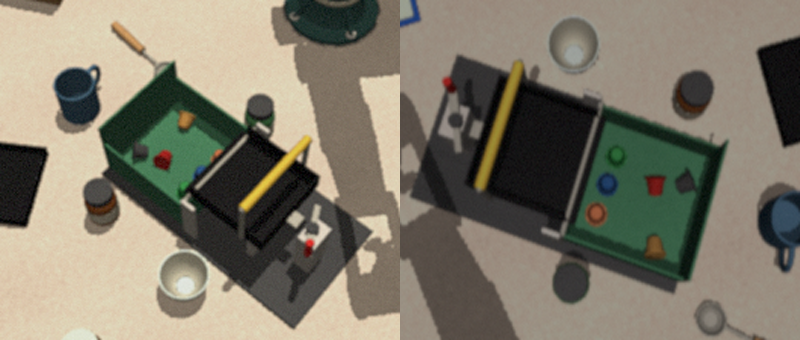

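All six capsules are in the hopper (right half, around (597–686, 155–247)). The tray is empty and against its rest, and nothing around it has moved.

```bash
python3 -c "
from bench import order
print(order.finish_job())"
```

```text
the job is handed in; nothing more can be done
None
```

The job is handed in: the pawl is swung clear, all six capsules are in the green hopper, the empty tray is back down on its level stop, and the surrounding items look untouched in the final pictures, after about 16 s of robot time.

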